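# Set the filter dial and hold a sample vial home in a sprung photometer well

### The job

First turn the photometer's filter dial so that its white pointer points at the green mark. Then take the vial with the orange cap out of the rack, put it into the photometer's well and press it down against the sprung plunger until its cap rests flat on the black collar, without ramming it. The program finishes while still holding the vial pressed down there for the reading; leave the other vials and the flask where they are.

Things in the scene. Friction and masses are not known exactly. Their poses are not given: they have to be found in the camera images.
- photometer: fixed ivory instrument box, 200 mm (x) by 260 mm (y) by 75 mm high; origin at the centre of its underside, its front (display window) to its -x side. Its position and yaw vary. The dial axis stands on its top at (0, +70) mm of its frame, the well at (0, -70) mm
- dial (a joint): filter dial angle in rad, growing clockwise seen from above; no end stops, stays where left (friction 0.04 N m). At q the white pointer points along (-cos q, sin q) in the photometer's frame. Marks round it: violet at 0, blue 0.6, cyan 1.2, green 1.8, yellow 2.4, red 3.0. Starts between -0.2 and 1.2
- dial_grip (a point): point on the dial's axis, 103 mm above the bench. The black grip bar, 42 mm long (along the pointer) by 13 mm wide, spans 84 to 114 mm above the bench, on a round skirt 48 mm in diameter. The frame turns with the dial, the pointer is on its -x side
- green_mark (a point): centre of the green mark (15 by 10 mm) printed on the dial's scale, 37.5 mm from the dial's axis, on the photometer's top
- collar: fixed black round collar of the well on the photometer's top, 46 mm outside and 31 mm inside diameter, 15 mm tall; origin at the centre of its underside
- well_rim (a point): centre of the collar's mouth, 90 mm above the bench: the hard stop on which the vial's cap comes to rest (vial foot then 55 mm below this point). The sprung plunger's top waits 43 mm below the rim, so a vial just stood in the well stays 12 mm too high
- plunger (a joint): how far the brass plunger (24 mm disc in the well) is pressed down, in m: 0 at rest, about 0.012 with the vial home; its own end of travel is 0.016. The spring pushes up with 3 N at the start of the travel, about 8 N with the vial home (400 N/m)
- vial_orange: glass sample vial, 26 mm in diameter, 55 mm tall, foot chamfered 4 mm, under a round orange cap 39 mm in diameter, 36 mm tall (91 mm in all, 60 to 130 g); grip it by the cap, from above. Origin: centre of the foot, z up. It stands in one of the rack's three holes (which one varies), foot 7 mm, cap's underside 62 mm, cap's top 98 mm above the bench
- vial_orange_shoulder (a point): centre of the underside of the orange cap, 55 mm up the vial from its foot
- vial_blue: bystander glass sample vial, 26 mm in diameter, 55 mm tall, foot chamfered 4 mm, under a round blue cap 39 mm in diameter, 36 mm tall (91 mm in all, 60 to 130 g); grip it by the cap, from above. Origin: centre of the foot, z up. It stands in one of the rack's three holes (which one varies), foot 7 mm, cap's underside 62 mm, cap's top 98 mm above the bench
- vial_white: bystander glass sample vial, 26 mm in diameter, 55 mm tall, foot chamfered 4 mm, under a round white cap 39 mm in diameter, 36 mm tall (91 mm in all, 60 to 130 g); grip it by the cap, from above. Origin: centre of the foot, z up. It stands in one of the rack's three holes (which one varies), foot 7 mm, cap's underside 62 mm, cap's top 98 mm above the bench
- flask: bystander: stoppered conical glass flask, 74 mm wide at the foot, 121 mm tall, standing on the bench beyond the instrument; origin at the centre of its underside
- rack: fixed grey rack, 60 mm (x) by 220 mm (y) by 25 mm high, with three round 30 mm holes 18 mm deep in a row along its y axis, 75 mm apart; origin at the centre of its underside. Position and yaw vary
Mind the look-alikes: they are no part of the job. What is shaped like the vial_orange but pink or turquoise is not meant.

How it is judged:
On the way, in this order (a step that is already met when the one before it is completed fails the run):
1. the dial's pointer is at the green mark (within 0.15 rad) (value of joint dial between 1.65 and 1.95 rad), for 0.3 s.
2. then the orange vial is in the well, its foot below the rim, the dial still at green (all of step 1 and horizontal distance between vial_orange and well_rim below 0.005 m and z of vial_orange in the frame of well_rim below -0.02 m), for 0.1 s.
At the end, for the whole second after the job is handed in: Dial within 0.15 rad of green; orange vial in the well, upright (0.08 rad), centred to 5 mm, plunger down over 9 mm, cap within 2 mm of the rim and bearing on it (over 1 N), at rest, held down by the fingers (over 3 N); other vials and flask within 30 mm of their starts (all of step 1 and horizontal distance between vial_orange and well_rim below 0.005 m and z of vial_orange_shoulder in the frame of well_rim below 0.002 m and angle between vial_orange's own z axis and vertical below 0.08 rad and value of joint plunger above 0.009 m and contact force between vial_orange and collar above 1 N and contact force between the fingers and vial_orange above 3 N and linear speed of vial_orange below 0.02 m/s and distance of each of vial_blue, vial_white, flask from where it was at the start of the episode below 0.03 m); the arm keeps its last pose, push and grip.
It fails at once if the vial is rammed onto the collar (more than 70 N) (contact force between vial_orange and collar above 70 N).
It fails at once if another vial or the flask is moved by more than 30 mm (distance of any of vial_blue, vial_white, flask from where it was at the start of the episode above 0.03 m).
It also fails if it takes over 72 s, if anything falls off the work surface, if the arm or the gripper's body presses on something with over 40 N, if the wrist force passes 120 N, or if a joint passes its speed limit or range.

### The arm

A 7-joint arm with a two-finger parallel gripper is mounted at the origin on the work surface. World frame = base frame: x ahead of the robot, y to its left, z up, the work surface at z = 0. Lengths are in m, angles in rad, forces in N, time in s.
With the tool pointing down it reaches from about 0.4 to 0.85 m from the base axis. Payload 10.4 kg.
Tool frame: the origin (TCP) lies between the finger pads; the fingertips stand 14 mm ahead of it and the grasp point (between the pads) lies 5 mm behind it; z points along the fingers, y is the line along which they close (so a half turn about z gives the same grasp; the last joint's range is limited). The gripper opens to 87 mm and grips with 3 to 60 N. Pads are 19 mm wide; open, the fingers measure 117 mm over their backs; the gripper's body (75 mm by 190 mm) begins 51 mm behind the grasp point.
Start: joints at [1.246, 0.332, -0.065, 1.46, 0.022, 1.35, -0.088], TCP at [0.186, -0.597, 0.237] pointing down, gripper open.
Joint ranges: [-2.6, 2.6], [-0.5, 2.12], [-1.47, 1.34], [0.16, 2.42], [-1.27, 4.41], [0.06, 2.06], [-2.6, 2.6]. Speed limits (rad/s): [2.22, 2.22, 2.79, 2.79, 3.14, 3.14, 3.14].

### API

Orientations are given as a unit quaternion [x, y, z, w].
In Python, from bench import * gives the robot as it stands.
- The arm moves only by the tool drive_tool, never from a script. Its argument "deltas" is a list of rows, each a list of 7 numbers: the turn, a rotation vector about the tool's x, y, z in degrees, then the shift along the tool's x, y, z in m, then the closure, from -1 (fully open) to 1 (shut). A call has 1 to 12 rows; each row is the pose to reach, as a shift and turn from the pose commanded when the call began, along the tool's axes at that moment; what a row does not reach only later rows make up. A row lasts 1/10 s, in which the tool goes at most 50 mm and 8.59 degrees, less where a joint would pass 70% of its speed; a pose out of reach is approached as far as the arm can. A call with a gripper value outside its range is refused whole. The fingers move at their own pace and stop on an object; "squeeze" is the grip in N (left out, the last holds). Time passes only in rows, so rows that repeat a pose let the fingers close. It gives the time, the measured TCP pose, the force and the opening at its end, in the units of the state.
- read_state(): the state, without advancing time (a new reading comes with each control period).
- camera(name): name is "scene" or "top" or "wrist"; returns (picture, depth): 420x560x3 uint8, red, green, blue; 420x560 float32, m along the optical axis (not along the pixel's ray), 0 where there is no reading.
- camera_params(name): a dict with "K" (3x3 intrinsics, pixels), "R" (3x3) and "t" (3): a world point X has camera coordinates R X + t; the wrist camera has in their place "mount" (4x4, takes a point from camera to tool coordinates, whose origin is the TCP and whose axes are the flange's). Camera axes: x right, y down, z forward; pixel columns grow to the right and rows downward; lengths in m; the calibration is good to about 2 mm. The wrist camera is an equidistant fisheye: a pixel r from the principal point sees the ray r / f radians off the axis. A picture is of the moment at which its call begins: read the wrist's pose just before it. camera_params takes no time and is no camera call.
- close_job(): hands the job in, once; it reports no verdict.
Trained networks look in the newest picture that a camera, given by its name, has taken for a name from the list of things; names that differ only in an ending like _2 or _b are one class to them, and where a whole thing is asked for, a point or a joint stands for the part that bears it (a point fixed in the world has none). Each returns a list of dicts, best first, with "score" (0 to 1); they miss things now and then, are a little off and sometimes report something else, mostly with a low value. They report only what shows in the picture. A call takes as long as a camera call. They do not tell look-alikes from the thing itself.
- outline_of(label, camera): "pixels" (420x560 bool, what is visible of it) and "location" ([column, row] as shares, 0 to 1, of the picture: columns of its width, rows of its height, amid what is visible of it).
- tip_of(label, camera): "location" ([column, row] as shares, 0 to 1, of the picture: columns of its width, rows of its height: a listed point, or the origin of a listed thing).
The state is a dict: "time": time; "joint_positions": joint angles; "joint_vel": joint speeds; "joint_torque": joint torques, N m; "ee_pos": TCP position; "eef_rot": TCP orientation; "ft_force": force on the tool from outside, world axes, zero at the start; "torque": the same for the moment, N m; "width": finger opening in m.
Only numpy, scipy, OpenCV 4.12 (cv2) and the standard library are available. Lean on these libraries where they do the work, as an engineer would, in place of code of your own. Each camera call takes 0.05 s, during which the arm holds its last target. There are 200 camera calls.

## Working session

There is one attempt and no reset: what is moved stays moved. The work goes in short steps, Python scripts to look and compute and a tool call to move; the robot and the scene stay as the last step left them, time stands still between calls to the robot, and variables do not carry over. Pictures are saved under pics/ and viewed, on a budget of 10 in all, crops included, one or two more only if the job needs it, and the job is handed in when it is done.

Besides the shell and the picture viewer there is one more tool, called after "Call:" as name(argument=value, ...) on one line, values as JSON. drive_tool: Moves the arm, as the interface text tells. Its arguments: {"type":"object","properties":{"deltas":{"type":"array"},"squeeze":{"type":"number"}},"required":["deltas"]}

```bash
mkdir -p pics && cat > h.py <<'E'
from bench import *
import numpy as np, cv2
from scipy.spatial.transform import Rotation as R
def world(cam,u,v,z=None,depth=None):
    "pixel -> world, on plane z or at depth (fixed cameras)"
    p=camera_params(cam);K,Rm,t=map(np.array,(p['K'],p['R'],p['t']))
    d=np.linalg.inv(K)@[u,v,1.]
    o=-Rm.T@t.ravel(); w=Rm.T@d
    return o+w*(depth if z is None else (z-o[2])/w[2])
def save(n,im): cv2.imwrite('pics/'+n+'.png',im[...,::-1])
E
python3 - <<'E'
from h import *
s=read_state();print(s)
for c in('top','scene'):
    im,d=camera(c);save(c+'1',im);np.savez(c+'1.npz',im=im,d=d)
    for l in('vial_orange','dial_grip','green_mark','well_rim','collar','photometer','rack'):
        try:print(c,l,[(np.round(np.array(r['location'])*[560,420],1),round(r['score'],2)) for r in tip_of(l,c)[:4]])
        except Exception as e:print(l,e)
E
```

```text
{'time': 0.0, 'joint_positions': array([ 1.24640764,  0.33286225, -0.06469347,  1.46094476,  0.02160753,
        1.34989312, -0.08848703]), 'joint_vel': array([-0.00179714, -0.00072081, -0.00069797, -0.00175947,  0.00058692,
       -0.00016048, -0.00096527]), 'joint_torque': array([ 1.91315674e-03, -6.23240876e+01,  2.61548313e-02, -3.89902425e+01,
       -6.10327511e-02,  3.96712509e-02,  2.22189506e-04]), 'ee_pos': array([ 0.18564781, -0.59640679,  0.23575828]), 'eef_rot': array([ 9.88634569e-01,  1.50336923e-01, -1.43127912e-04, -6.91209646e-04]), 'ft_force': array([-0.14836831, -0.35442647,  0.53404673]), 'torque': array([ 0.01719192,  0.02755064, -0.03419182]), 'width': 0.0871313599533059}
top vial_orange [(array([236.1, 247.7]), 0.7), (array([193.9, 291.7]), 0.63), (array([270.4, 234.8]), 0.59), (array([228.7, 294.2]), 0.59)]
top dial_grip [(array([352.5, 191.9]), 0.71)]
top green_mark [(array([337.7, 187.5]), 0.94)]
top well_rim [(array([414.8, 198. ]), 0.7), (array([336.5, 190.1]), 0.33)]
top collar [(array([408.7, 200.7]), 0.47)]
top photometer [(array([372. , 200.3]), 0.63)]
top rack [(array([207.4, 238.4]), 0.57)]
scene vial_orange [(array([284.9, 159.3]), 0.88), (array([290.6, 188.1]), 0.86), (array([256.7, 201. ]), 0.79), (array([264. , 177.2]), 0.69)]
scene dial_grip [(array([258.1, 241.3]), 0.56)]
scene green_mark [(array([270.8, 242.8]), 0.84), (array([202.1, 279.2]), 0.54)]
scene well_rim [(array([200.4, 282.7]), 0.56)]
scene collar [(array([203.8, 286.5]), 0.74), (array([294.1, 172.6]), 0.69)]
scene photometer [(array([233.4, 295.6]), 0.69)]
scene rack [(array([308.3, 177.6]), 0.79)]
```

```bash
python3 - <<'E'
from h import *
im=np.load('top1.npz')['im'];save('topc',cv2.resize(im[130:330,150:470],None,fx=2.5,fy=2.5,interpolation=cv2.INTER_CUBIC))
im=np.load('scene1.npz')['im'];save('scenec',cv2.resize(im[120:340,140:420],None,fx=2.7,fy=2.7,interpolation=cv2.INTER_CUBIC))
E
```

```text
(no output)
```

View pics/topc.png

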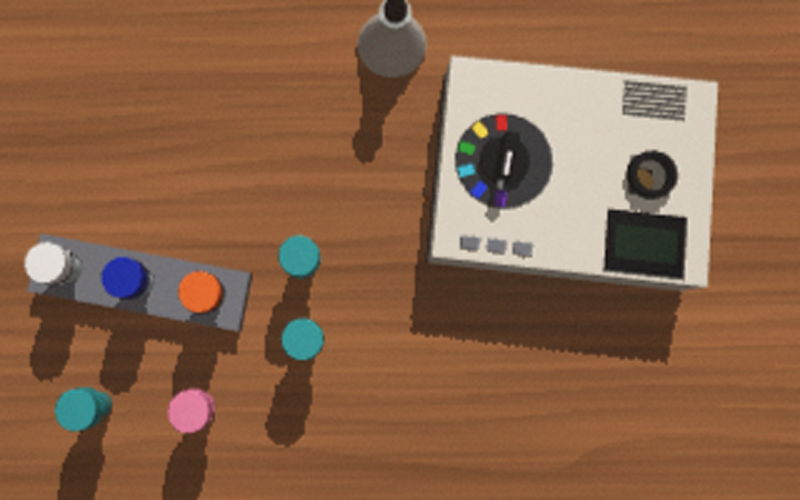

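View pics/scenec.png

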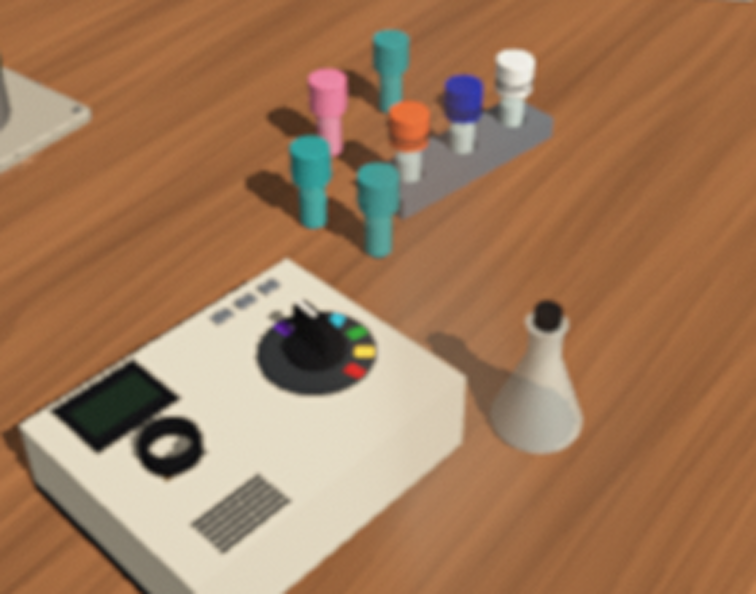

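The top picture shows the orange cap at full-picture pixel (230,247), in the rack's end hole nearest the photometer. The look-alikes are turquoise at (270,232), (271,266) and (182,294), and pink at (226,294). All four stand outside the rack, so only the orange one fits. The dial is at about (351,194) and the collar at about (411,200).

```bash
python3 - <<'E'
from h import *
from scipy.optimize import least_squares
f=np.load('top1.npz');im=f['im'].astype(int);d=f['d']
hsv=cv2.cvtColor(f['im'],cv2.COLOR_RGB2HSV).astype(int)
p=camera_params('top');K=np.array(p['K']);Rm=np.array(p['R']);t=np.array(p['t']).ravel();print(K,-Rm.T@t)
v,u=np.mgrid[:420,:560]
def cen(m):return u[m].mean(),v[m].mean(),m.sum()
box=lambda a,b,c,e:(u>a)&(u<b)&(v>c)&(v<e)
m=box(215,245,230,262)&(hsv[...,1]>200)&(im[...,0]>180); 
c=cen(m);print('orange',c,world('top',c[0],c[1],z=.098), np.median(d[m]), world('top',c[0],c[1],depth=np.median(d[m])))
# marks
L=[]
for n,px,q in(('red',(502,122),3.),('yel',(480,130),2.4),('green',(467,147),1.8),('cyan',(466,170),1.2),('blue',(480,189),.6)):
    a,b=150+px[0]/2.5,130+px[1]/2.5
    m=(np.hypot(u-a,v-b)<4)&(hsv[...,1]>120)&(hsv[...,2]>90);c=cen(m);w=world('top',c[0],c[1],z=.0765);L.append((*w[:2],q));print(n,c,w)
L=np.array(L)
def res(x):
    q=L[:,2];return np.r_[x[0]+.0375*(-np.cos(q)*np.cos(x[2])-np.sin(q)*np.sin(x[2]))-L[:,0],x[1]+.0375*(-np.cos(q)*np.sin(x[2])+np.sin(q)*np.cos(x[2]))-L[:,1]]
s=min((least_squares(res,[*L[:,:2].mean(0),y]) for y in(0,1.5,3,-1.5)),key=lambda s:s.cost)
print('dial',s.x,np.abs(s.fun).max())
# box corners
top=box(310,450,140,260)&(abs(np.array([Rm.T[2]@(np.linalg.inv(K)@np.array([a,b,1])*dd-t) for a,b,dd in zip(u.ravel(),v.ravel(),d.ravel())]).reshape(d.shape)-.075)<.006)
pts=np.array([world('top',a,b,z=.075)[:2] for a,b in zip(u[top],v[top])],np.float32)
r=cv2.minAreaRect(pts);print('box',r)
m=box(395,427,182,218)&(im.sum(2)<150)&(np.hypot(u-410.5,v-200)<13);c=cen(m);W=world('top',*c[:2],z=.09);print('collar',c,W)
x,y,a=s.x;print('well pred from dial',x+.14*np.sin(a),y-.14*np.cos(a)); print('axis yaw', np.arctan2(W[0]-x,-(W[1]-y)),np.hypot(W[0]-x,W[1]-y))
m=(np.hypot(u-351.5,v-194)<11)&(im.min(2)>140);P=np.array([world('top',i,j,z=.1145)[:2] for i,j in zip(u[m],v[m])]);print('ptr',P,u[m],v[m],im[m].sum(1))
E
```

```text
[[392.981464     0.         278.36408466]
 [  0.         392.981464   201.30926168]
 [  0.           0.           1.        ]] [0.42862309 0.06031503 1.0187055 ]
orange (np.float64(228.71304347826086), np.float64(246.27826086956523), np.int64(115)) [0.47632225 0.20981912 0.098     ] 0.92078686 [0.4763266  0.20983276 0.09791595]
red (np.float64(349.96774193548384), np.float64(178.61290322580646), np.int64(31)) [ 0.63808848 -0.08216461  0.0765    ]
yel (np.float64(341.6), np.float64(181.7), np.int64(30)) [ 0.63076275 -0.06159199  0.0765    ]
green (np.float64(336.4166666666667), np.float64(188.83333333333334), np.int64(24)) [ 0.61327262 -0.0484183   0.0765    ]
cyan (np.float64(336.1666666666667), np.float64(197.66666666666666), np.int64(30)) [ 0.59149168 -0.04707446  0.0765    ]
blue (np.float64(341.35714285714283), np.float64(205.42857142857142), np.int64(28)) [ 0.57228095 -0.05889484  0.0765    ]
dial [ 0.60062715 -0.08345593 -0.11540028] 0.0003381097996275617Traceback (most recent call last):
  File "<stdin>", line 23, in <module>
  File "h.py", line 6, in world
    p=camera_params(cam);K,Rm,t=map(np.array,(p['K'],p['R'],p['t']))
ValueError: time passes only in moves, steps and waits
```

```bash
sed -i 's/^def world/from functools import lru_cache\ncp=lru_cache(None)(camera_params)\ndef world/; s/p=camera_params(cam)/p=cp(cam)/' h.py && python3 - <<'E'
from h import *
f=np.load('top1.npz');im=f['im'].astype(int);d=f['d']
hsv=cv2.cvtColor(f['im'],cv2.COLOR_RGB2HSV).astype(int)
v,u=np.mgrid[:420,:560]
box=lambda a,b,c,e:(u>a)&(u<b)&(v>c)&(v<e)
H=np.array([world('top',a,b,depth=dd)[2] for a,b,dd in zip(u.ravel(),v.ravel(),d.ravel())]).reshape(d.shape)
for n,a,b in(('orange',230,247),('blue',200,241),('white',169,236),('turq',270,232)):
    m=(np.hypot(u-a,v-b)<14)&(H>.088)&(H<.12);w=world('top',u[m].mean(),v[m].mean(),z=.098);print(n,m.sum(),w,u[m].mean(),v[m].mean())
m=box(310,450,140,260)&(abs(H-.075)<.008)
pts=np.array([world('top',a,b,z=.075)[:2] for a,b in zip(u[m],v[m])],np.float32);print('box',cv2.minAreaRect(pts))
m=(np.hypot(u-410.5,v-200)<14)&(im.max(2)<70)
(c,ax,an)=cv2.fitEllipse(max(cv2.findContours(m.astype(np.uint8),0,1)[0],key=len));W=world('top',*c,z=.088);print('collar',c,ax,W)
x,y,a=.60063,-.08346,-.1154
print('well pred',x+.14*np.sin(a),y-.14*np.cos(a),'yaw',np.arctan2(W[0]-x,-(W[1]-y)),np.hypot(W[0]-x,W[1]-y))
m=(np.hypot(u-352.5,v-194)<11)&(im.min(2)>100)
for i,j in zip(u[m],v[m]):print(i,j,im[j,i].sum(),np.round(world('top',i,j,z=.1145)[:2]-[x,y],4))
m=(np.hypot(u-352.5,v-194)<16)&(H>.1);P=np.array([world('top',i,j,z=.114)[:2] for i,j in zip(u[m],v[m])]);print('bar',P.mean(0),len(P),cv2.minAreaRect(P.astype(np.float32)))
E
```

```text
orange 214 [0.47577391 0.20807049 0.098     ] 229.4532710280374 246.50467289719626
blue 218 [0.49028575 0.2812068  0.098     ] 198.61467889908258 240.67889908256882
white 217 [0.50476926 0.35434909 0.098     ] 168.09677419354838 234.926267281106
turq 204 [0.50848655 0.11452513 0.098     ] 269.2401960784314 232.02450980392157
box ((0.6056971549987793, -0.12981340289115906), (0.309843510389328, 0.22436290979385376), 82.8740005493164)
collar (409.93048095703125, 199.8112335205078) (17.93985366821289, 19.62114143371582) [ 0.58147929 -0.21986371  0.088     ]
well pred 0.5845098348036118 -0.2225288328635901 yaw -0.1394855828223407 0.13774150815863034
353 190 327 [0.0018 0.0011]
353 191 622 [-0.0006  0.0012]
354 191 614 [-0.0006 -0.0011]
353 192 657 [-0.003   0.0013]
354 192 482 [-0.003 -0.001]
352 193 348 [-0.0053  0.0037]
353 193 641 [-0.0053  0.0014]
354 193 326 [-0.0054 -0.0009]
352 194 371 [-0.0077  0.0038]
353 194 643 [-0.0077  0.0015]
352 195 497 [-0.01    0.0039]
353 195 641 [-0.0101  0.0016]
352 196 581 [-0.0124  0.004 ]
353 196 615 [-0.0124  0.0017]
352 197 663 [-0.0147  0.0041]
353 197 501 [-0.0148  0.0018]
352 198 656 [-0.0171  0.0042]
353 198 470 [-0.0171  0.0019]
352 199 596 [-0.0194  0.0043]
353 199 318 [-0.0195  0.002 ]
350 203 361 [-0.0288  0.0093]
350 204 347 [-0.0311  0.0093]
bar [ 0.5982005  -0.08244529] 118 ((0.5923191905021667, -0.08540885150432587), (0.02381647191941738, 0.05581723526120186), 75.5884017944336)
```

```bash
cat >> h.py <<'E'
def plan(x,y,z,phi):
    "tool-axis shift and turn from the present pose to TCP (x,y,z), pointing down, tool x heading phi deg"
    s=read_state();r=R.from_quat(s['eef_rot'])
    g=R.from_matrix(np.c_[[np.cos(np.radians(phi)),np.sin(np.radians(phi)),0],[np.sin(np.radians(phi)),-np.cos(np.radians(phi)),0],[0,0,-1]])
    print('at',s['ee_pos'].round(4),'turn',(r.inv()*g).as_rotvec(degrees=True).round(2),'shift',r.inv().apply(np.array([x,y,z])-s['ee_pos']).round(4),'F',s['ft_force'].round(1),'w',round(s['width'],4),'t',s['time'],'j7',s['joint_positions'][6])
E
python3 -c "
from h import *
plan(.600,-.083,.215,170)"
```

```text
at [ 0.1858 -0.5967  0.2366] turn [ 0.0000e+00  1.0000e-02 -1.5271e+02] shift [ 0.5482 -0.3674  0.0216] F [ 0.5  0.1 -0.2] w 0.0871 t 0.8 j7 -0.08850531100373893
```

Call:
drive_tool(deltas=[[0, 0, -100, 0.549, -0.367, 0.02, -1], [0, 0, -100, 0.549, -0.367, 0.02, -1], [0, 0, -100, 0.549, -0.367, 0.02, -1], [0, 0, -100, 0.549, -0.367, 0.02, -1], [0, 0, -100, 0.549, -0.367, 0.02, -1], [0, 0, -100, 0.549, -0.367, 0.02, -1], [0, 0, -100, 0.549, -0.367, 0.02, -1], [0, 0, -100, 0.549, -0.367, 0.02, -1], [0, 0, -100, 0.549, -0.367, 0.02, -1], [0, 0, -100, 0.549, -0.367, 0.02, -1], [0, 0, -100, 0.549, -0.367, 0.02, -1], [0, 0, -100, 0.549, -0.367, 0.02, -1]])

```text
time: 2.0
ee_pos: [0.5638, -0.1289, 0.2187]
eef_rot: [0.518, 0.855, -0.0, 0.0]
ft_force: [0.1, -1.0, 0.2]
width: 0.0869
```

```bash
python3 -c "
from h import *
plan(.600,-.083,.215,170)"
```

```text
at [ 0.5638 -0.1289  0.2187] turn [  0.     0.06 -52.41] shift [0.0239 0.0533 0.0037] F [ 0.1 -1.   0.2] w 0.0869 t 2.0 j7 0.49421978871801653
```

Call:
drive_tool(deltas=[[0, 0, -52.4, 0.024, 0.053, 0.004, -1], [0, 0, -52.4, 0.024, 0.053, 0.004, -1], [0, 0, -52.4, 0.024, 0.053, 0.004, -1], [0, 0, -52.4, 0.024, 0.053, 0.004, -1], [0, 0, -52.4, 0.024, 0.053, 0.004, -1], [0, 0, -52.4, 0.024, 0.053, 0.004, -1], [0, 0, -52.4, 0.024, 0.053, 0.004, -1], [0, 0, -52.4, 0.024, 0.053, 0.004, -1], [0, 0, -52.4, 0.024, 0.053, 0.004, -1]])

```text
time: 2.9
ee_pos: [0.5989, -0.0848, 0.2144]
eef_rot: [0.092, 0.996, -0.0, 0.0]
ft_force: [0.5, -0.2, -1.0]
width: 0.087
```

```bash
python3 - <<'E'
from h import *
plan(.6006,-.0835,.103,170)
s=read_state();im,d=camera('wrist');np.savez('w1.npz',im=im,d=d,p=s['ee_pos'],q=s['eef_rot']);save('w1',im)
print(camera_params('wrist'))
for l in('dial_grip','green_mark','well_rim'):print(l,[(np.round(np.array(r['location'])*[560,420],1),round(r['score'],2)) for r in tip_of(l,'wrist')[:3]])
E
```

```text
at [ 0.5989 -0.0848  0.2144] turn [-0.    0.   -0.52] shift [-0.0015  0.0016  0.1114] F [ 0.5 -0.2 -1. ] w 0.087 t 2.9 j7 1.2509478384634916
{'K': array([[325.1922621 ,   0.        , 284.15234934],
       [  0.        , 325.1922621 , 212.2147776 ],
       [  0.        ,   0.        ,   1.        ]]), 'mount': array([[ 4.26906090e-04, -9.57609071e-01, -2.88070625e-01,
         7.95965293e-02],
       [ 9.99999707e-01,  2.25641645e-04,  7.31867329e-04,
        -2.20838460e-04],
       [-6.35842063e-04, -2.88070853e-01,  9.57608886e-01,
        -1.47699910e-01],
       [ 0.00000000e+00,  0.00000000e+00,  0.00000000e+00,
         1.00000000e+00]])}
dial_grip [(array([289.8, 210.6]), 0.69), (array([525.8,  51.5]), 0.41)]
green_mark [(array([328.3, 213.9]), 0.89)]
well_rim [(array([140.7, 216.4]), 0.82)]
```

View pics/w1.png

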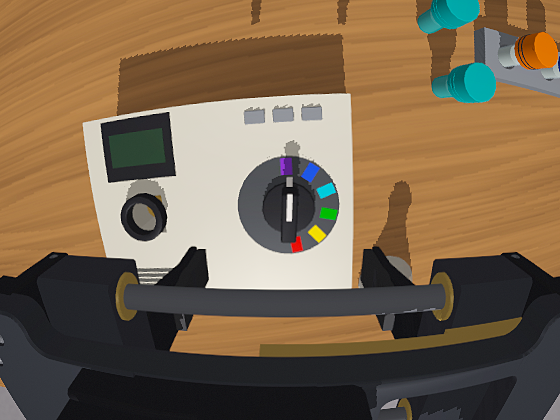

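The wrist view shows the dial at about (289,205) with its pointer near violet, green at (329,214), and the collar at (144,217).

```bash
cat >> h.py <<'E'
def wworld(u,v,z,p,q):
    "wrist pixel (fisheye) -> world on plane z, wrist pose p,q"
    c=cp('wrist');K=np.array(c['K']);M=np.array(c['mount'])
    a=np.array([u-K[0,2],v-K[1,2]])/K[0,0];th=np.hypot(*a)
    ray=R.from_quat(q).apply(M[:3,:3]@np.r_[a/th*np.sin(th),np.cos(th)])
    o=p+R.from_quat(q).apply(M[:3,3]);return o+ray*(z-o[2])/ray[2]
def dialfit(f):
    "marks -> dial axis x,y and photometer yaw; white pointer -> q"
    from scipy.optimize import least_squares
    im=f['im'];p,q=f['p'],f['q'];hsv=cv2.cvtColor(im,cv2.COLOR_RGB2HSV).astype(int);h,s,v=np.moveaxis(hsv,2,0)
    V,U=np.mgrid[:420,:560];x0=np.array([.600,-.083])
    XY=np.array([wworld(a,b,.0755,p,q)[:2] for a,b in zip(U.ravel(),V.ravel())]).reshape(420,560,2)
    rr=np.linalg.norm(XY-x0,axis=2);L=[]
    for hue,a in((137,0),(110,.6),(94,1.2),(60,1.8),(27,2.4),(0,3.)):
        m=(rr>.026)&(rr<.05)&(s>140)&(v>80)&(abs((h-hue+90)%180-90)<7)
        n,_,st,ce=cv2.connectedComponentsWithStats(m.astype(np.uint8))
        if n<2:continue
        k=1+st[1:,4].argmax();L.append((*wworld(*ce[k],.0755,p,q)[:2],a,st[k,4]))
    L=np.array(L);print(L.round(4));a=L[:,2]
    g=lambda x:np.r_[x[0]+x[3]*(-np.cos(a)*np.cos(x[2])-np.sin(a)*np.sin(x[2]))-L[:,0],x[1]+x[3]*(-np.cos(a)*np.sin(x[2])+np.sin(a)*np.cos(x[2]))-L[:,1]]
    r=least_squares(g,[*x0,-.12,.0375]);print('dial,yaw,radius',r.x.round(4),'res',abs(r.fun).max().round(4))
    P=np.array([wworld(i,j,.1145,p,q)[:2] for j,i in zip(*np.nonzero((im.min(2)>150)&(rr<.045)))])-r.x[:2]
    P=P[np.hypot(*P.T)<.024]
    d=np.linalg.svd(P-P.mean(0))[2][0];d*=np.sign(d@P.mean(0))
    print('n',len(P),'mean',P.mean(0).round(4),'heading',np.degrees(np.arctan2(d[1],d[0])),'q',(np.pi-np.arctan2(d[1],d[0])+r.x[2]+np.pi)%(2*np.pi)-np.pi)
    return r.x
E
python3 - <<'E'
from h import *
f=np.load('w1.npz');x=dialfit(f);p,q=f['p'],f['q']
print('well pred',x[0]+.14*np.sin(x[2]),x[1]-.14*np.cos(x[2]))
im=f['im'].astype(int);V,U=np.mgrid[:420,:560]
m=(np.hypot(U-144,V-216)<30)&(im.max(2)<60)
n,l,st,ce=cv2.connectedComponentsWithStats(m.astype(np.uint8));print(st,ce)
print('orig well_rim tip',wworld(140.7,216.4,.09,p,q)); print('collar ellipse centre',wworld(143.5,216.5,.085,p,q))
E
```

```text
[[ 5.634e-01 -7.670e-02  0.000e+00  1.950e+02]
 [ 5.726e-01 -5.650e-02  6.000e-01  2.020e+02]
 [ 5.916e-01 -4.500e-02  1.200e+00  1.900e+02]
 [ 6.137e-01 -4.610e-02  1.800e+00  1.650e+02]
 [ 6.313e-01 -5.960e-02  2.400e+00  1.810e+02]
 [ 6.393e-01 -8.010e-02  3.000e+00  1.360e+02]]
dial,yaw,radius [ 0.601  -0.0814 -0.1169  0.0377] res 0.0006
n 146 mean [-0.0107  0.0021] heading 167.5059234943312 q 0.10120905831109495
well pred 0.5847194533270976 -0.22042719679729822
[[     0      0    560    420 234057]
 [   121    193     46     48   1143]] [[280.16480601 209.46613432]
 [143.3648294  216.43482065]]
orig well_rim tip [ 0.58057379 -0.21839647  0.09      ]
collar ellipse centre [ 0.58231662 -0.21814796  0.085     ]
```

Call:
drive_tool(deltas=[[0, 0, 1.5, -0.0015, 0.003, 0.03, -1], [0, 0, 1.5, -0.0015, 0.003, 0.06, -1], [0, 0, 1.5, -0.0015, 0.003, 0.085, -1], [0, 0, 1.5, -0.0015, 0.003, 0.1, -1], [0, 0, 1.5, -0.0015, 0.003, 0.107, -1], [0, 0, 1.5, -0.0015, 0.003, 0.111, -1], [0, 0, 1.5, -0.0015, 0.003, 0.111, 1], [0, 0, 1.5, -0.0015, 0.003, 0.111, 1], [0, 0, 1.5, -0.0015, 0.003, 0.111, 1], [0, 0, 1.5, -0.0015, 0.003, 0.111, 1], [0, 0, 1.5, -0.0015, 0.003, 0.111, 1], [0, 0, 1.5, -0.0015, 0.003, 0.111, 1]], squeeze=15)

```text
time: 4.3
ee_pos: [0.6009, -0.0821, 0.1035]
eef_rot: [0.103, 0.995, -0.0, 0.0]
ft_force: [0.1, -0.7, 0.2]
width: 0.0469
```

```bash
python3 -c "
from h import *
plan(.601,-.082,.103,168);print(read_state()['joint_positions'].round(2))"
```

```text
at [ 0.6009 -0.0821  0.1035] turn [-0.01  0.02  0.19] shift [-0.      0.0001  0.0005] F [ 0.1 -0.7  0.2] w 0.0469 t 4.3 j7 1.1689645385696124
[ 0.63  0.51 -0.74  1.63  0.37  1.15  1.17]
```

Call:
drive_tool(deltas=[[0, 0, 0, 0, 0, 0, 1], [0, 0, 0, 0, 0, 0, 1], [0, 0, 0, 0, 0, 0, 1], [0, 0, 0, 0, 0, 0, 1], [0, 0, 0, 0, 0, 0, 1], [0, 0, 0, 0, 0, 0, 1], [0, 0, 0, 0, 0, 0, 1]])

```text
time: 5.0
ee_pos: [0.601, -0.0815, 0.1034]
eef_rot: [0.103, 0.995, 0.0, 0.0]
ft_force: [1.6, 2.0, -0.5]
width: 0.0129
```

Call:
drive_tool(deltas=[[0, 0, 7, 0, 0, 0, 1], [0, 0, 14, 0, 0, 0, 1], [0, 0, 21, 0, 0, 0, 1], [0, 0, 28, 0, 0, 0, 1], [0, 0, 35, 0, 0, 0, 1], [0, 0, 42, 0, 0, 0, 1], [0, 0, 49, 0, 0, 0, 1], [0, 0, 49, 0, 0, 0, 1]])

```text
time: 5.8
ee_pos: [0.601, -0.0815, 0.1034]
eef_rot: [0.507, 0.862, 0.0, 0.0]
ft_force: [1.2, 2.8, -1.6]
width: 0.0132
```

Call:
drive_tool(deltas=[[0, 0, 7, 0, 0, 0, 1], [0, 0, 14, 0, 0, 0, 1], [0, 0, 21, 0, 0, 0, 1], [0, 0, 28, 0, 0, 0, 1], [0, 0, 35, 0, 0, 0, 1], [0, 0, 42, 0, 0, 0, 1], [0, 0, 49, 0, 0, 0, 1], [0, 0, 49, 0, 0, 0, 1], [0, 0, 49, 0, 0, 0, 1], [0, 0, 49, 0, 0, 0, 1]])

```text
time: 6.8
ee_pos: [0.601, -0.0815, 0.1034]
eef_rot: [0.817, 0.577, 0.0, -0.0]
ft_force: [1.8, 4.3, -0.5]
width: 0.013
```

```bash
python3 -c "
from h import *
plan(.601,-.082,.103,70)
print(read_state()['torque'])"
```

```text
at [ 0.601  -0.0815  0.1034] turn [-0.   -0.03  0.45] shift [-0.0005  0.0002  0.0004] F [ 1.8  4.3 -0.5] w 0.013 t 6.8 j7 -0.4237662809077393
[ 1.02956355 -0.33648385  0.03740071]
```

Call:
drive_tool(deltas=[[0, 0, 0, 0, 0, 0, -1], [0, 0, 0, 0, 0, 0, -1], [0, 0, 0, 0, 0, 0, -1], [0, 0, 0, 0, 0, 0, -1], [0, 0, 0, 0, 0, 0, -1], [0, 0, 0, 0, 0, -0.02, -1], [0, 0, 0, 0, 0, -0.05, -1], [0, 0, 0, 0, 0, -0.08, -1], [0, 0, 0, 0, 0, -0.11, -1], [0, 0, 0, 0, 0, -0.11, -1]])

```text
time: 7.8
ee_pos: [0.6028, -0.0821, 0.218]
eef_rot: [0.818, 0.575, 0.002, 0.002]
ft_force: [0.2, -0.4, 0.2]
width: 0.0834
```

```bash
python3 - <<'E'
from h import *
s=read_state();im,d=camera('wrist');np.savez('w2.npz',im=im,d=d,p=s['ee_pos'],q=s['eef_rot']);save('w2',im)
x=dialfit(np.load('w2.npz'))
print('well pred',x[0]+.14*np.sin(x[2]),x[1]-.14*np.cos(x[2]))
plan(.476,.208,.20,120)
for l in('vial_orange_shoulder','well_rim','vial_orange'):print(l,[(np.round(np.array(r['location'])*[560,420],1),round(r['score'],2)) for r in tip_of(l,'wrist')[:4]])
E
```

```text
[[ 5.631e-01 -7.700e-02  0.000e+00  1.740e+02]
 [ 5.724e-01 -5.680e-02  6.000e-01  1.810e+02]
 [ 5.914e-01 -4.510e-02  1.200e+00  2.000e+02]
 [ 6.133e-01 -4.650e-02  1.800e+00  1.810e+02]
 [ 6.312e-01 -5.970e-02  2.400e+00  2.020e+02]
 [ 6.381e-01 -8.100e-02  3.000e+00  1.880e+02]]
dial,yaw,radius [ 0.6005 -0.0816 -0.1233  0.0376] res 0.0001
n 159 mean [0.0034 0.0097] heading 70.6131137396098 q 1.7858168808506178
well pred 0.5832719129587218 -0.22056828248653643
at [ 0.6019 -0.0821  0.2156] turn [  0.23   0.07 -49.81] shift [ 0.2303 -0.2168  0.0148] F [ 0.5 -0.7 -0.7] w 0.0845 t 7.85 j7 -0.3925351106608989
vial_orange_shoulder [(array([128.4,  50.3]), 0.82), (array([16.6, 39.4]), 0.78), (array([74.9, 89.2]), 0.67)]
well_rim [(array([312.7, 332.8]), 0.94)]
vial_orange [(array([151.2,  60.4]), 0.87), (array([106.2,   7.1]), 0.71), (array([40. , 48.4]), 0.67), (array([98.9, 90.5]), 0.59)]
```

View pics/w2.png

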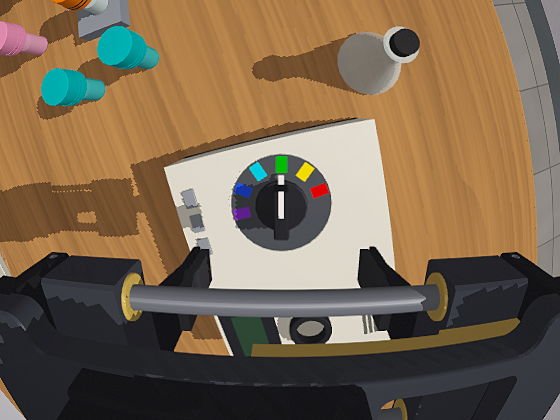

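The pointer at (280,180) faces the green mark at (281,164), with q ≈ 1.79. Next is the orange vial.

Call:
drive_tool(deltas=[[0, 0, -9, 0.023, -0.022, 0.01, -1], [0, 0, -9, 0.055, -0.052, 0.01, -1], [0, 0, -9, 0.087, -0.082, 0.01, -1], [0, 0, -9, 0.119, -0.112, 0.01, -1], [0, 0, -9, 0.151, -0.142, 0.01, -1], [0, 0, -9, 0.183, -0.172, 0.01, -1], [0, 0, -9, 0.21, -0.2, 0.01, -1], [0, 0, -9, 0.225, -0.212, 0.01, -1], [0, 0, -9, 0.23, -0.217, 0.01, -1], [0, 0, -9, 0.23, -0.217, 0.01, -1], [0, 0, -9, 0.23, -0.217, 0.01, -1]])

```text
time: 9.1
ee_pos: [0.4751, 0.2063, 0.2028]
eef_rot: [0.771, 0.637, -0.001, 0.0]
ft_force: [-0.0, -0.2, -0.1]
width: 0.0869
```

```bash
python3 - <<'E'
from h import *
s=read_state();im,d=camera('wrist');np.savez('w3.npz',im=im,d=d,p=s['ee_pos'],q=s['eef_rot'])
hsv=cv2.cvtColor(im,cv2.COLOR_RGB2HSV).astype(int);p,q=s['ee_pos'],s['eef_rot']
m=((hsv[...,0]>6)&(hsv[...,0]<14)&(hsv[...,1]>190)&(hsv[...,2]>120)).astype(np.uint8)
n,l,st,ce=cv2.connectedComponentsWithStats(m)
for k in range(1,n):
    if st[k,4]>150:print(st[k],ce[k],wworld(*ce[k],.098,p,q))
print(np.round([(tip['location'][0]*560,tip['location'][1]*420,tip['score']) for tip in tip_of('vial_orange_shoulder','wrist')[:4]],2))
save('w3',im);plan(.4758,.2081,.082,79)
E
```

```text
[[260.4  291.69   0.81]
 [331.69 274.68   0.64]
 [155.18 101.22   0.64]
 [282.58 197.99   0.59]]
at [0.4753 0.2063 0.203 ] turn [-0.02  0.03  0.06] shift [0.0019 0.0002 0.121 ] F [0.8 0.7 0.3] w 0.087 t 9.2 j7 -0.7793544639767277
```

View pics/w3.png

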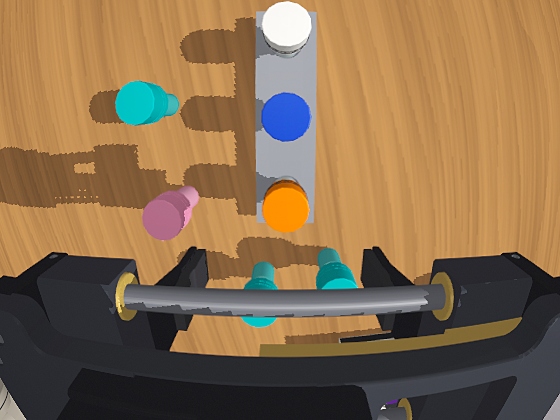

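The orange cap is at about (286,208), in the rack's near end hole beside blue (286,117) and white (286,28). The turquoise and pink look-alikes stand off the rack.

```bash
python3 - <<'E'
from h import *
f=np.load('w3.npz');im=f['im'].astype(int)
V,U=np.mgrid[:420,:560];m=(np.hypot(U-286,V-205)<40)&(im[...,0]>235)&(im[...,1]>110)&(im[...,1]<180)&(im[...,2]<40)
(c,ax,a)=cv2.fitEllipse(cv2.convexHull(np.argwhere(m)[:,::-1].astype(np.int32)));w=wworld(*c,.098,f['p'],f['q']);print(m.sum(),c,ax,w)
plan(w[0],w[1],.082,79)
E
```

```text
1602 (285.34039306640625, 209.52120971679688) (44.447303771972656, 45.82428741455078) [0.47679239 0.21157155 0.098     ]
at [0.4753 0.2063 0.203 ] turn [-0.02  0.03  0.06] shift [0.0055 0.0005 0.121 ] F [0.8 0.7 0.3] w 0.087 t 9.2 j7 -0.7793544639767277
```

Call:
drive_tool(deltas=[[0, 0, 0, 0.0045, 0, 0.025, -1], [0, 0, 0, 0.0045, 0, 0.055, -1], [0, 0, 0, 0.0045, 0, 0.085, -1], [0, 0, 0, 0.0045, 0, 0.105, -1], [0, 0, 0, 0.0045, 0, 0.116, -1], [0, 0, 0, 0.0045, 0, 0.121, -1], [0, 0, 0, 0.0045, 0, 0.121, 1], [0, 0, 0, 0.0045, 0, 0.121, 1], [0, 0, 0, 0.0045, 0, 0.121, 1], [0, 0, 0, 0.0045, 0, 0.121, 1], [0, 0, 0, 0.0045, 0, 0.121, 1], [0, 0, 0, 0.0045, 0, 0.121, 1]], squeeze=30)

```text
time: 10.4
ee_pos: [0.4756, 0.2123, 0.0826]
eef_rot: [0.771, 0.637, 0.0, 0.0]
ft_force: [-0.3, -0.5, -0.2]
width: 0.0468
```

Call:
drive_tool(deltas=[[0, 0, 0, 0, 0, 0, 1], [0, 0, 0, 0, 0, 0, 1], [0, 0, 0, 0, 0, 0, 1], [0, 0, 0, 0, 0, 0, 1]])

```text
time: 10.8
ee_pos: [0.4756, 0.2123, 0.0824]
eef_rot: [0.771, 0.637, 0.0, 0.0]
ft_force: [-0.2, 0.9, 0.1]
width: 0.0383
```

```bash
python3 -c "
from h import *
plan(.4766,.2107,.082,79)"
```

```text
at [0.4756 0.2123 0.0824] turn [0.01 0.   0.19] shift [-0.0014  0.0013  0.0004] F [-0.2  0.9  0.1] w 0.0383 t 10.8 j7 -0.8739110729077234
```

Call:
drive_tool(deltas=[[0, 0, 0, 0, 0, -0.005, 1], [0, 0, 0, 0, 0, -0.02, 1], [0, 0, 0, 0, 0, -0.045, 1], [0, 0, 0, 0, 0, -0.075, 1], [0, 0, 0, 0, 0, -0.105, 1], [0, 0, 0, 0, 0, -0.135, 1], [0, 0, 0, -0.013, 0.006, -0.155, 1], [0, 0, 0, -0.04, 0.018, -0.16, 1], [0, 0, 0, -0.075, 0.035, -0.16, 1], [0, 0, 0, -0.11, 0.051, -0.16, 1], [0, 0, 0, -0.14, 0.065, -0.16, 1]])

```text
time: 11.9
ee_pos: [0.5133, 0.0607, 0.2437]
eef_rot: [0.771, 0.637, 0.0, 0.001]
ft_force: [0.7, 0.4, -0.6]
width: 0.0382
```

```bash
python3 -c "
from h import *
plan(.584,-.220,.24,79)"
```

```text
at [0.5133 0.0607 0.2437] turn [0.07 0.   0.16] shift [-0.2624  0.1222  0.0039] F [ 0.7  0.4 -0.6] w 0.0382 t 11.9 j7 -0.45032563827999234
```

Call:
drive_tool(deltas=[[0, 0, 0, -0.03, 0.014, 0.004, 1], [0, 0, 0, -0.065, 0.03, 0.004, 1], [0, 0, 0, -0.1, 0.047, 0.004, 1], [0, 0, 0, -0.135, 0.063, 0.004, 1], [0, 0, 0, -0.17, 0.079, 0.004, 1], [0, 0, 0, -0.205, 0.095, 0.004, 1], [0, 0, 0, -0.235, 0.11, 0.004, 1], [0, 0, 0, -0.255, 0.119, 0.015, 1], [0, 0, 0, -0.262, 0.122, 0.03, 1], [0, 0, 0, -0.262, 0.122, 0.04, 1], [0, 0, 0, -0.262, 0.122, 0.04, 1], [0, 0, 0, -0.262, 0.122, 0.04, 1]])

```text
time: 13.1
ee_pos: [0.5839, -0.2157, 0.2027]
eef_rot: [0.77, 0.638, 0.0, -0.0]
ft_force: [-0.1, -0.4, -0.5]
width: 0.0384
```

```bash
python3 - <<'E'
from h import *
plan(.584,-.2203,.2,79)
im,d=camera('scene');save('s4',cv2.resize(im[180:340,130:330],None,fx=3.5,fy=3.5,interpolation=cv2.INTER_CUBIC));np.savez('s4.npz',im=im,d=d)
for l in('vial_orange','vial_orange_shoulder','well_rim'):print(l,[(np.round(np.array(r['location'])*[560,420],1),round(r['score'],2)) for r in tip_of(l,'scene')[:3]])
E
```

```text
at [ 0.5839 -0.2157  0.2027] turn [-0.   -0.03  0.32] shift [-0.0045  0.0009  0.0027] F [-0.1 -0.4 -0.5] w 0.0384 t 13.1 j7 -0.001299969446289998
vial_orange [(array([256.4, 203.9]), 0.95), (array([199.7, 269.7]), 0.88), (array([261.4, 176.8]), 0.84)]
vial_orange_shoulder [(array([288.4, 143.8]), 0.88), (array([200.3, 244.8]), 0.8), (array([281.3, 195.4]), 0.79)]
well_rim [(array([201.2, 280. ]), 0.77)]
```

View pics/s4.png

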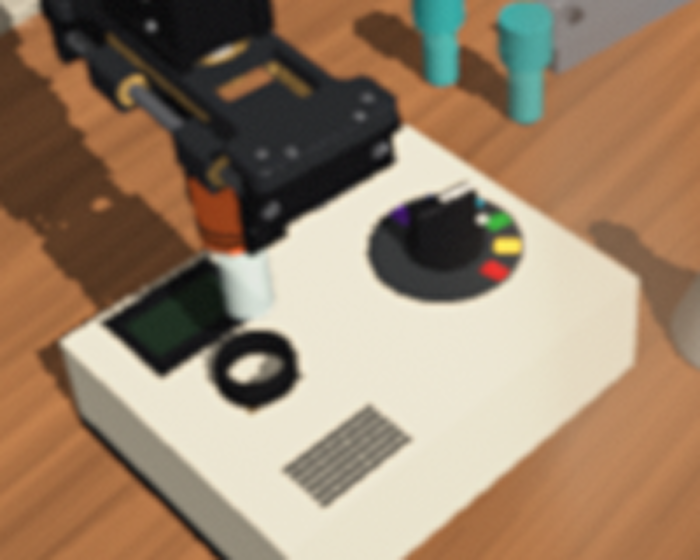

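The scene picture shows the vial hanging upright in the fingers with its foot at about (200,270), just above the collar at (203,284).

```bash
python3 - <<'E'
from h import *
print('foot',world('scene',199.7,269.7,z=.1273),'shoulder',world('scene',200.3,244.8,z=.1823),'rim',world('scene',201.2,280,z=.09))
# collar ring ellipse
f=np.load('s4.npz');im=f['im'].astype(int);V,U=np.mgrid[:420,:560]
m=((np.hypot(U-203,V-285)<15)&(im.max(2)<60)).astype(np.uint8)
c=max(cv2.findContours(m,0,1)[0],key=len);e=cv2.fitEllipse(c);print(e,world('scene',*e[0],z=.0825))
# vial glass left/right edges by row: print cap edge row centres
for r in(238,244,248,252,258,262,266):print(r,im[r,186:214].sum(1).tolist())
E
```

```text
foot [ 0.58749309 -0.2220711   0.1273    ] shoulder [ 0.58814905 -0.21208253  0.1823    ] rim [ 0.57998379 -0.21694812  0.09      ]
((202.2377166748047, 284.7960205078125), (19.912403106689453, 22.388174057006836), 77.77425384521484) [ 0.58462632 -0.2200575   0.0825    ]
238 [227, 228, 233, 235, 238, 239, 241, 238, 240, 242, 232, 184, 106, 46, 34, 42, 42, 42, 55, 81, 131, 193, 219, 170, 91, 56, 63, 62]
244 [215, 181, 201, 218, 232, 240, 237, 239, 241, 242, 243, 219, 169, 87, 40, 45, 54, 59, 60, 65, 60, 49, 48, 52, 77, 186, 373, 553]
248 [322, 258, 190, 167, 175, 182, 183, 191, 196, 198, 195, 184, 161, 112, 57, 38, 39, 58, 61, 68, 57, 84, 170, 282, 415, 548, 646, 679]
252 [262, 284, 278, 311, 386, 434, 429, 417, 411, 420, 463, 505, 516, 468, 368, 269, 283, 400, 519, 589, 637, 674, 684, 685, 682, 680, 680, 681]
258 [43, 46, 55, 64, 80, 95, 171, 296, 411, 496, 565, 613, 644, 662, 674, 680, 681, 679, 667, 642, 619, 631, 660, 674, 680, 680, 680, 680]
262 [66, 65, 66, 66, 61, 65, 110, 211, 337, 434, 501, 546, 586, 616, 641, 665, 675, 680, 676, 661, 631, 616, 648, 672, 678, 680, 677, 679]
266 [62, 57, 66, 59, 65, 59, 63, 112, 224, 352, 456, 517, 565, 595, 618, 632, 643, 647, 645, 644, 635, 632, 650, 670, 677, 681, 679, 677]
```

Call:
drive_tool(deltas=[[0, 0, 0, -0.0036, 0.001, 0.005, 1], [0, 0, 0, -0.0036, 0.001, 0.015, 1], [0, 0, 0, -0.0036, 0.001, 0.024, 1], [0, 0, 0, -0.0036, 0.001, 0.03, 1], [0, 0, 0, -0.0036, 0.001, 0.035, 1], [0, 0, 0, -0.0036, 0.001, 0.038, 1], [0, 0, 0, -0.0036, 0.001, 0.041, 1], [0, 0, 0, -0.0036, 0.001, 0.044, 1], [0, 0, 0, -0.0036, 0.001, 0.046, 1]])

```text
time: 14.2
ee_pos: [0.5841, -0.2213, 0.1563]
eef_rot: [0.771, 0.637, 0.0, 0.0]
ft_force: [-0.9, -0.4, -1.4]
width: 0.0386
```

```bash
python3 -c "
from h import *
plan(.5842,-.2195,.14,79);print(read_state()['torque'])"
```

```text
at [ 0.5841 -0.2213  0.1563] turn [0.01 0.   0.19] shift [ 0.0018 -0.0003  0.0163] F [-0.9 -0.4 -1.4] w 0.0386 t 14.2 j7 -0.0060436479947060485
[ 0.02378677 -0.07649507  0.03745348]
```

Call:
drive_tool(deltas=[[0, 0, 0, 0.001, 0, 0.002, 1], [0, 0, 0, 0.001, 0, 0.005, 1], [0, 0, 0, 0.001, 0, 0.008, 1], [0, 0, 0, 0.001, 0, 0.011, 1], [0, 0, 0, 0.001, 0, 0.014, 1], [0, 0, 0, 0.001, 0, 0.018, 1], [0, 0, 0, 0.001, 0, 0.022, 1], [0, 0, 0, 0.001, 0, 0.026, 1], [0, 0, 0, 0.001, 0, 0.028, 1], [0, 0, 0, 0.001, 0, 0.03, 1]])

```text
time: 15.2
ee_pos: [0.5843, -0.2204, 0.1262]
eef_rot: [0.771, 0.637, -0.0, 0.0]
ft_force: [1.0, 0.1, -0.7]
width: 0.0384
```

```bash
python3 -c "
from h import *
plan(.5842,-.2195,.11,79);print(read_state()['torque'])"
```

```text
at [ 0.5843 -0.2204  0.1262] turn [-0.    0.    0.19] shift [ 0.0008 -0.0002  0.0162] F [ 1.   0.1 -0.7] w 0.0384 t 15.2 j7 -0.015743048495983677
[-0.02841137 -0.06764084  0.03184694]
```

Call:
drive_tool(deltas=[[0, 0, 0, 0, 0, 0.0015, 1], [0, 0, 0, 0, 0, 0.003, 1], [0, 0, 0, 0, 0, 0.0045, 1], [0, 0, 0, 0, 0, 0.006, 1], [0, 0, 0, 0, 0, 0.0075, 1], [0, 0, 0, 0, 0, 0.009, 1], [0, 0, 0, 0, 0, 0.0105, 1], [0, 0, 0, 0, 0, 0.012, 1], [0, 0, 0, 0, 0, 0.013, 1], [0, 0, 0, 0, 0, 0.014, 1], [0, 0, 0, 0, 0, 0.014, 1]], squeeze=50)

```text
time: 16.3
ee_pos: [0.5845, -0.2204, 0.1126]
eef_rot: [0.771, 0.637, 0.0, 0.0]
ft_force: [-1.1, -0.8, 5.7]
width: 0.0381
```

```bash
python3 -c "
from h import *
plan(.5842,-.2204,.11,79);print(read_state()['torque'])"
```

```text
at [ 0.5845 -0.2204  0.1126] turn [0.03 0.01 0.19] shift [-0.     -0.0003  0.0026] F [-1.1 -0.8  5.7] w 0.0381 t 16.3 j7 -0.019780892326917588
[ 0.09879233  0.4167413  -0.01860715]
```

Call:
drive_tool(deltas=[[0, 0, 0, 0, 0, 0.0005, 1], [0, 0, 0, 0, 0, 0.001, 1], [0, 0, 0, 0, 0, 0.0015, 1], [0, 0, 0, 0, 0, 0.002, 1], [0, 0, 0, 0, 0, 0.002, 1], [0, 0, 0, 0, 0, 0.002, 1]])

```text
time: 16.9
ee_pos: [0.5845, -0.2204, 0.1107]
eef_rot: [0.771, 0.637, 0.0, 0.0]
ft_force: [-1.9, 1.3, 6.7]
width: 0.0381
```

Call:
drive_tool(deltas=[[0, 0, 0, 0, 0, 0.0004, 1], [0, 0, 0, 0, 0, 0.0008, 1], [0, 0, 0, 0, 0, 0.0008, 1], [0, 0, 0, 0, 0, 0.0008, 1]])

```text
time: 17.3
ee_pos: [0.5845, -0.2204, 0.1105]
eef_rot: [0.771, 0.637, 0.0, 0.0]
ft_force: [-3.5, -0.1, 11.2]
width: 0.0378
```

Call:
drive_tool(deltas=[[0, 0, 0, 0, 0, 0.0003, 1], [0, 0, 0, 0, 0, 0.0006, 1], [0, 0, 0, 0, 0, 0.0009, 1], [0, 0, 0, 0, 0, 0.0009, 1], [0, 0, 0, 0, 0, 0.0009, 1], [0, 0, 0, 0, 0, 0.0009, 1], [0, 0, 0, 0, 0, 0.0009, 1], [0, 0, 0, 0, 0, 0.0009, 1]])

```text
time: 18.1
ee_pos: [0.5846, -0.2204, 0.1104]
eef_rot: [0.771, 0.637, 0.0, 0.001]
ft_force: [-7.5, 1.6, 18.1]
width: 0.0382
```

```bash
python3 - <<'E'
from h import *
plan(.5842,-.2204,.11,79)
im,d=camera('scene');save('s5',cv2.resize(im[100:340,130:400],None,fx=2.4,fy=2.4,interpolation=cv2.INTER_CUBIC))
for _ in range(3):camera('top');s=read_state();print(s['time'],s['ee_pos'].round(4),s['ft_force'].round(1),s['width'])
E
```

```text
at [ 0.5846 -0.2204  0.1104] turn [0.06 0.03 0.19] shift [-0.     -0.0004  0.0004] F [-7.5  1.6 18.1] w 0.0382 t 18.1 j7 -0.02094756854548768
18.2 [ 0.5846 -0.2205  0.1104] [-6.6  1.7 17.4] 0.037875044503079346
18.25 [ 0.5846 -0.2204  0.1105] [-7.2  1.8 17.8] 0.03789968401074372
18.3 [ 0.5846 -0.2204  0.1104] [-5.8  1.4 17. ] 0.037921747502500665
```

View pics/s5.png

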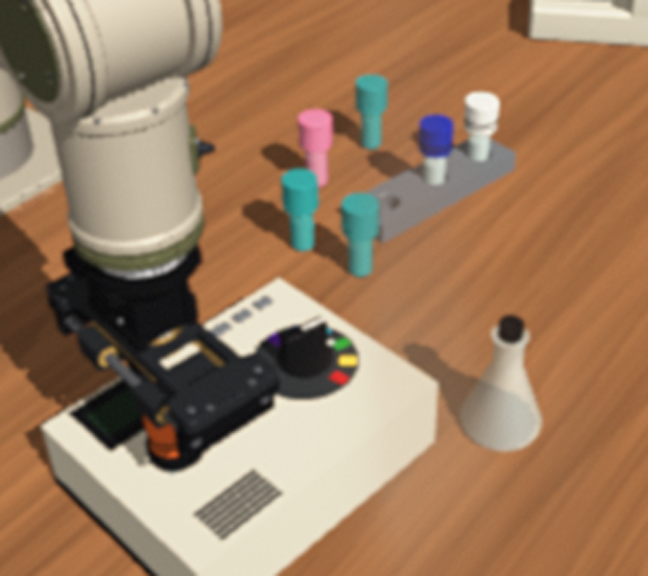

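The cap sits on the collar at (172,455). The dial points at green, and the other vials and the flask are where they were. The TCP is at 0.1104 m, as predicted for the vial home, and the wrist force is steady at about 17 N.

```bash
python3 -c "
from h import *
print(close_job())"
```

```text
the job is handed in; nothing more can be done
None
```

The job is handed in, with the dial at green and the orange vial still held pressed down in the photometer's well. `close_job()` gave no verdict.

- **Dial:** I turned it clockwise about 98°. The wrist camera then put the pointer at q ≈ 1.79 rad, against 1.8 for green. It still pointed at green in the last picture.
- **Vial:** I took it from the rack's end hole nearest the photometer, lowered it into the well and pressed it down in small steps with a 50 N grip. The gripper stopped at z = 0.1104 m, the height I had worked out for the cap resting on the collar. More push raised the force but did not move it further.
- **Forces:** the wrist force held at about 17–18 N. By my estimate that leaves about 10 N on the collar after the spring and the vial's weight, far below the 70 N limit. I also measured a sideways force of about 7 N.
- **Everything else:** the other vials, the flask and the look-alikes stood where they were in the last picture. The robot clock read 18.3 s at that check.
- **Disagreements:** the top camera was about 2 mm off the wrist camera. The networks' estimates of the held vial and the rim were up to 8 mm off in the scene view. I relied on the wrist fits, and the vial went in without touching the rim.

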